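# Rock test of a bowed board with a straightedge

## Robot

A 6-joint arm with a two-finger parallel gripper is mounted at the origin on the work surface; the furniture and walls round the work are solid. World frame = base frame: x ahead of the robot, y to its left, z up, the work surface at z = 0. Lengths are in mm, angles in degrees, forces in N, time in s.
With the tool pointing down it reaches from about 350 to 850 mm from the base axis. Payload 8.1 kg.
Tool frame: the origin (TCP) lies midway between the tips of the shut fingers; the grasp point (between the pads) lies 19 mm behind it; z points along the fingers, y is the line along which they close (so a half turn about z gives the same grasp; the last joint's range is limited). The gripper opens to 85 mm and grips with 20 to 120 N. Pads are 22 mm wide; open, the fingers measure 114 mm over their backs; the gripper's body (76 mm by 85 mm) begins 54 mm behind the grasp point. The pads swing forward as they close: fully open they stand 13 mm farther back than shut.
Start: joints at [-71.872, 7.471, 85.268, -0, 87.261, -4.893], TCP at [234.665, -552.211, 231.292] pointing down, gripper open.
Joint ranges: [-169.43, 169.43], [-51.17, 129.36], [1.28, 143.12], [-76.62, 256.62], [0, 156.53], [-152.29, 152.29]. Speed limits (degrees/s): [136.94, 136.94, 159.86, 180, 180, 180].

## Interface

Orientations are given as [roll, pitch, yaw] about the fixed x, y, z axes, in that order (R = Rz(yaw) Ry(pitch) Rx(roll)).
In Python, from bench import sense, snapshot, camera_params, hand_in, masks_of, pinpoint gives the robot as it stands.
- The arm moves only by the tool step_arm, never from a script. Its argument "targets" is a list of rows, each an object with "angular": the turn, a rotation vector about the tool's x, y, z scaled (see below), a list of three; "dp": the shift along the tool's x, y, z scaled (see below), a list of three; "fingers": the closure, from 0 (fully open) to 1 (shut). A call has exactly 8 rows; each row is the pose to reach, as a shift and turn from the pose commanded when the call began, along the tool's axes at that moment, turning the shorter way round; what a row does not reach only later rows make up. The controller multiplies each number of a shift by 0.2 m and each number of a turn by 180 degrees. A row lasts 1/8 s, in which the tool goes at most 62.5 mm and 10.7 degrees, less where a joint would pass 70% of its speed; a pose out of reach is approached as far as the arm can. A call with a number of a shift or a turn outside -1 to 1 is refused whole. A call with a gripper value outside its range is refused whole. The fingers move at their own pace and stop on an object; "newtons" is the grip in N (left out, the last holds). Time passes only in rows, so rows that repeat a pose let the fingers close, or fill a call up. It gives the time, the measured TCP pose, the force, the opening and the grip force at its end, in the units of the state.
- sense(): the state, without advancing time (a new reading comes with each control period).
- snapshot(name): name is "scene" or "top"; returns the picture (420x560x3 uint8, blue, green, red); there is no depth.
- camera_params(name): a dict with "vfov" (degrees; the focal length in pixels is half the picture's height over the tangent of half this angle, whatever the lens; pixels are square), "cx", "cy" (the principal point, pixels), "R" (3x3) and "t" (3): a world point X has camera coordinates R X + t. Camera axes: x right, y down, z forward; pixel columns grow to the right and rows downward; lengths in mm; the calibration is good to about 2 mm. A picture is of the moment at which its call begins. camera_params takes no time and is no camera call.
- hand_in(): hands the job in; it is judged then, once.
Trained networks look in the newest picture that a camera, given by its name, has taken for a name from the list of things; names that differ only in an ending like _2 or _b are one class to them, and where a whole thing is asked for, a point or a joint stands for the part that bears it (a point fixed in the world has none). Each returns a list of dicts, best first, with "conf" (0 to 1); they miss things now and then, are a little off and sometimes report something else, mostly with a low value. They report only what shows in the picture. A call takes as long as a camera call.
- masks_of(camera, label): "pixels" (420x560 bool, what is visible of it) and "at" ([column, row] in pixels, amid what is visible of it).
- pinpoint(camera, label): "at" ([column, row] in pixels: a listed point, or the origin of a listed thing).
The state is a dict: "time": time; "joint_pos": joint angles; "qd": joint speeds; "joint_efforts": joint torques, N m; "tool_pos": TCP position; "tcp_rot": TCP orientation; "ft_force": force on the tool from outside, world axes, zero at the start; "wrist_torque": the same for the moment, N m; "finger_gap": finger opening in mm; "grip_force": force on a finger pad.
Only numpy, scipy, OpenCV 4.12 (cv2) and the standard library are available. Lean on these libraries where they do the work, as an engineer would, in place of code of your own. Each camera call takes 0.05 s, during which the arm holds its last target. There are 200 camera calls.

## Task

Check the long bowed wooden board for rocking: pick up the metal straightedge by its black grip, lay it flat along the board, over the middle of its face and in line with its long sides, and let go. Then press the straightedge's left end (as seen from the robot) gently down until it stops against the board, then its right end, and leave it lying centred along the board.

Things in the scene. Friction and masses are not known exactly. Their poses are not given: they have to be found in the camera images.
- straightedge_grip (a point): Loose aluminium straightedge, 200 mm long (its own y axis, roughly left to right), 24 mm wide (x), 8 mm thick, both ends alike, with a black plastic grip block 60 mm long and 22 mm wide in the middle, reaching 36 mm above the underside; 0.12 kg, lies flat on the table. This point is the middle of the grip block, 22 mm above the underside; z is up.
- board_mid (a point): Wooden base board, fixed: 224 mm long (its y axis, roughly left to right), 112 mm wide (x), 14 mm thick, a screw in each corner, bowed: its middle stands 7 mm higher than its ends. (A smaller flat offcut of the same wood, 115 x 75 mm, is not meant.) This point lies on the top face at the very middle, 21 mm above the table; z is up.
- board_left (a point): Where to press the left end: a point on the board's top face, 82 mm to the left (+y of the board) of the middle and 16 mm above the table. A straightedge laid over the middle has its upper side about 13 mm above this point, and 8 mm above it once pressed down.
- board_right (a point): The same for the right end, 82 mm to the right (-y of the board) of the middle.
- straightedge: The same straightedge; origin in the middle of its underside, axes as above. Laid on the board it balances level on the middle, its ends a few mm clear of the face. An end pressed with 3 to 10 N goes down until it lies on the sloping end of the board (about 0.1 rad) while the other end lifts; let go, it tips back.
- board: The same board; origin on the table under its middle, axes as above. The middle 40 mm of its length is level; the face falls away towards both ends.

How it is judged (in metres and radians):
On the way, in this order (a step that is already met when the one before it is completed fails the run):
1. the straightedge lies on the board, centred and in line, and has been let go (horizontal distance between straightedge_grip and board_mid below 0.025 m and angle between the y axis of straightedge_grip and the y axis of board_mid, either way round below 0.2 rad and z of straightedge_grip in the frame of board_mid between 0.015 and 0.03 m and angle between straightedge_grip's own z axis and vertical below 0.075 rad and contact force between the fingers and straightedge below 0.1 N and contact force between straightedge and board above 0.3 N and linear speed of straightedge below 0.03 m/s), for 0.2 s.
2. its left end is pressed down onto the board (contact force between the fingers and straightedge above 1 N and contact force between straightedge and board above 1 N and horizontal distance between the grasp point and board_left below 0.04 m and angle between straightedge_grip's own z axis and vertical above 0.075 rad and horizontal distance between straightedge_grip and board_mid below 0.025 m), for 0.2 s.
3. its right end is pressed down onto the board (contact force between the fingers and straightedge above 1 N and contact force between straightedge and board above 1 N and horizontal distance between the grasp point and board_right below 0.04 m and angle between straightedge_grip's own z axis and vertical above 0.075 rad and horizontal distance between straightedge_grip and board_mid below 0.025 m), for 0.2 s.
At the end, for the whole second after the job is handed in: after both presses the straightedge lies at rest on the board within 30 mm of its middle, within 11 degrees of its long direction and tilted less than 4 degrees (horizontal distance between straightedge_grip and board_mid below 0.03 m and angle between the y axis of straightedge_grip and the y axis of board_mid, either way round below 0.2 rad and z of straightedge_grip in the frame of board_mid between 0.015 and 0.03 m and angle between straightedge_grip's own z axis and vertical below 0.075 rad and linear speed of straightedge below 0.02 m/s); the robot touches nothing.
It fails at once if the straightedge is dropped or pressed hard onto the board (over 40 N) (contact force between straightedge and board above 40 N).
It also fails if it takes over 56 s, if anything falls off the work surface, if the arm or the gripper's body presses on something with over 40 N, if the wrist force passes 120 N, or if a joint passes its speed limit or range.

## Working session

There is one attempt and no reset: what is moved stays moved. The work goes in short steps, Python scripts to look and compute and a tool call to move; the robot and the scene stay as the last step left them, time stands still between calls to the robot, and variables do not carry over. Pictures are saved under pics/ and viewed, at most 10 in all, crops included, and the job is handed in when it is done.

Besides the shell and the picture viewer there is one more tool, called as a command line: name --argument value ..., lists and objects as JSON in quotes. step_arm: Moves the arm, as the interface text tells. Its arguments: {"type":"object","properties":{"targets":{"type":"array","items":{"type":"object","properties":{"angular":{"type":"array","items":{"type":"number","minimum":-1,"maximum":1}},"dp":{"type":"array","items":{"type":"number","minimum":-1,"maximum":1}},"fingers":{"type":"number"}}}},"newtons":{"type":"number"}},"required":["targets"]}

```bash
mkdir -p pics
cat > h.py <<'E'
import numpy as np, cv2
from bench import *
def K(c):
    p=camera_params(c); f=210/np.tan(np.radians(p["vfov"])/2)
    return p,f,np.array(p["R"]),np.array(p["t"])
def ray(c,px,z):
    p,f,R,t=K(c); o=-R.T@t
    d=R.T@np.array([(px[0]-p["cx"])/f,(px[1]-p["cy"])/f,1])
    return o+d*(z-o[2])/d[2]
E
cat > a.py <<'E'
from h import *
s=sense(); print({k:np.round(s[k],2) for k in("time","tool_pos","tcp_rot","ft_force","finger_gap")})
ims=[]
for c in("scene","top"):
    im=snapshot(c); ims.append(im); cv2.imwrite(f"pics/{c}0.png",im)
    p,f,R,t=K(c); print(c,{k:v for k,v in p.items() if k not in "Rt"},f,np.round(-R.T@t))
    for l,z in(("straightedge_grip",22),("board_mid",21),("board_left",16),("board_right",16),("straightedge",0),("board",0)):
        for r in pinpoint(c,l)[:2]: print(l,round(r["conf"],2),np.round(r["at"],1),np.round(ray(c,r["at"],z),1))
    for l,z in(("straightedge",8),("board",17)):
        for r in masks_of(c,l)[:2]:
            m=r["pixels"]; ys,xs=np.nonzero(m)
            P=np.array([ray(c,q,z)[:2] for q in zip(xs[::5],ys[::5])]).astype(np.float32)
            print("mask",l,round(r["conf"],2),m.sum(),cv2.minAreaRect(P))
E
python3 a.py
```

```text
{'time': np.float64(0.0), 'tool_pos': array([ 234.49, -551.7 ,  230.23]), 'tcp_rot': array([-1.799e+02, -1.000e-02,  2.302e+01]), 'ft_force': array([-0.24,  0.92, -0.17]), 'finger_gap': np.float64(85.61)}
scene {'vfov': 55.79767533931136, 'cx': 280.54648917142407, 'cy': 216.68912253348364} 396.6404389918422 [158. 503. 622.]
straightedge_grip 0.98 [311.7 174.5] [ 483.4 -196.6   22. ]
straightedge_grip 0.59 [258.6 262.1] [451.7  99.8  22. ]
board_mid 0.95 [232.7 287.9] [461.8 174.2  21. ]
board_left 0.8 [198.3 321.2] [476.8 258.4  16. ]
board_right 0.91 [258.4 261.6] [455.7  94.9  16. ]
straightedge 0.8 [309.2 176.9] [ 496.6 -210.6    0. ]
board 0.76 [232.8 297.8] [459.4 181.2   0. ]
mask straightedge 0.9 583 ((485.43988037109375, -200.60360717773438), (27.919946670532227, 204.4143829345703), 17.606361389160156)
mask board 0.93 6063 ((461.81781005859375, 182.36582946777344), (221.28494262695312, 115.34864807128906), 83.53526306152344)
top {'vfov': 56.07754702949329, 'cx': 277.27297313944933, 'cy': 209.5302984247386} 394.30859470512246 [303. -15. 888.]
straightedge_grip 0.87 [354.8 205.1] [ 491.5 -206.7   22. ]
board_mid 0.96 [181.9 214. ] [466.6 180.7  21. ]
board_left 0.85 [149.2 211.2] [473.1 255.1  16. ]
board_right 0.98 [223.  221.5] [451.6  89.4  16. ]
straightedge 0.9 [354.  211.5] [ 481.1 -209.2    0. ]
board 0.55 [184.9 216.4] [465.1 178.3   0. ]
mask straightedge 0.93 908 ((490.464111328125, -205.4942626953125), (28.430025100708008, 194.92807006835938), 17.491365432739258)
mask board 0.59 4833 ((465.74481201171875, 173.15988159179688), (220.7025604248047, 111.85987854003906), 82.93250274658203)
```

View pics/top0.png

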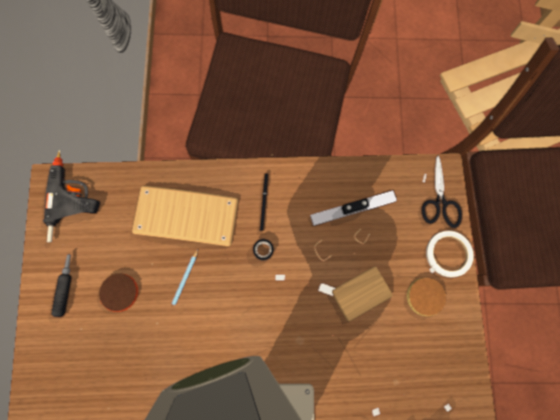

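View pics/scene0.png

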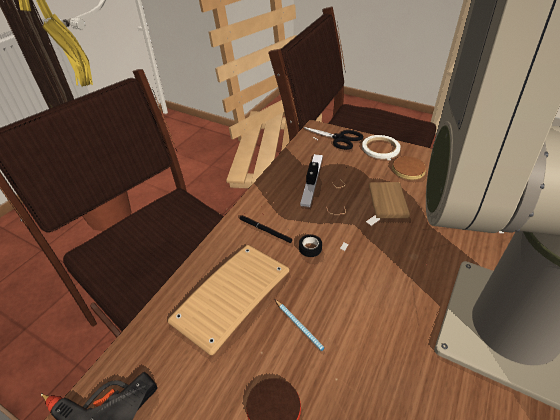

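```bash
cat > fit.py <<'E'
from h import *
from scipy.optimize import least_squares
def box(lx,ly,z0,z1): return np.array([[a*lx/2,b*ly/2,z] for a in(-1,1) for b in(-1,1) for z in(z0,z1)])
EDGE=np.vstack([box(24,200,0,8),box(22,60,8,36)])
BOARD=np.vstack([box(112,224,0,14),box(112,40,0,21)])
D=np.array([[np.cos(a),np.sin(a)] for a in np.arange(0,2*np.pi,np.pi/18)])
def proj(c,X,k):
    p,f,R,t=K(c); q=X@R.T+t; n=q[:,:2]/q[:,2:]
    r2=(n**2).sum(1,keepdims=True); return n*(1+k*r2)*f+[p["cx"],p["cy"]]
def pose(M,x,y,yaw,z=0):
    c,s=np.cos(yaw),np.sin(yaw); return M@np.array([[c,-s,0],[s,c,0],[0,0,1]]).T+[x,y,z]
def sup(P): return (P@D.T).max(0)
def msup(c,l):
    r=masks_of(c,l)[0]; n,lab,st,_=cv2.connectedComponentsWithStats(r["pixels"].astype(np.uint8))
    m=lab==1+st[1:,4].argmax(); ys,xs=np.nonzero(m); P=np.c_[xs,ys].astype(float)
    return (P@D.T).max(0)
if __name__=="__main__":
    S={}
    for c in("scene","top"):
        snapshot(c)
        for l in("straightedge","board"): S[c,l]=msup(c,l)
    def res(v):
        o=[]
        for i,c in enumerate(("scene","top")):
            o+=[sup(proj(c,pose(BOARD,*v[:3]),v[6+i]))-S[c,"board"],sup(proj(c,pose(EDGE,*v[3:6]),v[6+i]))-S[c,"straightedge"]]
        return np.concatenate(o)
    for fixk in(0,1):
        f=(lambda w:res(np.r_[w,0,0])) if fixk else res
        v0=[464,178,-.12,487,-203,.3]+([] if fixk else [0,0])
        r=least_squares(f,v0,loss="soft_l1",x_scale=[10,10,.1,10,10,.1]+([] if fixk else [.1,.1]))
        v=r.x.copy(); print(np.round(v,3),"yaws",np.degrees(v[[2,5]]).round(2),[round(float(np.sqrt((q**2).mean())),2) for q in np.split(f(v),4)])
E
python3 fit.py
```

```text
[ 4.65146e+02  1.83148e+02 -1.12000e-01  4.89041e+02 -2.09119e+02
  2.94000e-01 -2.72000e-01 -2.77000e-01] yaws [-6.44 16.87] [1.19, 1.18, 0.95, 0.75]
[ 4.66773e+02  1.74057e+02 -1.23000e-01  4.88610e+02 -2.06231e+02
  3.03000e-01] yaws [-7.04 17.36] [2.86, 1.16, 2.28, 0.93]
```

step_arm --targets '[{"dp": [0.06, -0.035, 0], "angular": [0, 0, -0.02], "fingers": 0}, {"dp": [0.18, -0.106, 0], "angular": [0, 0, -0.05], "fingers": 0}, {"dp": [0.32, -0.19, 0], "angular": [0, 0, -0.085], "fingers": 0}, {"dp": [0.47, -0.276, 0], "angular": [0, 0, -0.12], "fingers": 0}, {"dp": [0.62, -0.364, 0], "angular": [0, 0, -0.16], "fingers": 0}, {"dp": [0.76, -0.446, 0], "angular": [0, 0, -0.2], "fingers": 0}, {"dp": [0.86, -0.505, 0], "angular": [0, 0, -0.225], "fingers": 0}, {"dp": [0.92, -0.54, 0], "angular": [0, 0, -0.233], "fingers": 0}]'

```text
time: 2.2
tool_pos: [362.4, -380.0, 231.4]
tcp_rot: [180.0, 0.0, 65.1]
ft_force: [0.2, -0.1, 0.5]
finger_gap: 85.3
grip_force: 0.0
```

```bash
cat > go.py <<'E'
import sys
from h import *
from scipy.spatial.transform import Rotation as Ro
# go.py x y z yaw -> dp, angular for a TCP target pointing down
s=sense(); a=list(map(float,sys.argv[1:]))
R=Ro.from_euler("xyz",s["tcp_rot"],degrees=True); p=np.array(s["tool_pos"])
print("t",s["time"],p.round(1),np.round(s["tcp_rot"],2),np.round(s["ft_force"],2),np.round(s["finger_gap"],1),np.round(s["grip_force"],1))
if a:
    T=Ro.from_euler("xyz",[180,0,a[3]],degrees=True)
    print("dp",(R.inv().apply(np.array(a[:3])-p)/200).round(4),"ang",((R.inv()*T).as_rotvec()/np.pi).round(4))
E
python3 go.py 489 -209 150 106.9
```

```text
t 2.2 [ 362.4 -380.   231.4] [179.99   0.    65.05] [ 0.22 -0.09  0.47] 85.3 0.0
dp [1.0422 0.2131 0.4071] ang [ 1.000e-04  0.000e+00 -2.325e-01]
```

step_arm --targets '[{"dp": [0.06, 0.013, 0.02], "angular": [0, 0, -0.02], "fingers": 0}, {"dp": [0.2, 0.04, 0.08], "angular": [0, 0, -0.05], "fingers": 0}, {"dp": [0.36, 0.073, 0.14], "angular": [0, 0, -0.085], "fingers": 0}, {"dp": [0.53, 0.108, 0.21], "angular": [0, 0, -0.12], "fingers": 0}, {"dp": [0.7, 0.143, 0.28], "angular": [0, 0, -0.16], "fingers": 0}, {"dp": [0.84, 0.172, 0.34], "angular": [0, 0, -0.2], "fingers": 0}, {"dp": [0.94, 0.2, 0.39], "angular": [0, 0, -0.225], "fingers": 0}, {"dp": [1.0, 0.213, 0.407], "angular": [0, 0, -0.2325], "fingers": 0}]'

```text
time: 3.2
tool_pos: [485.1, -217.0, 149.1]
tcp_rot: [-179.9, -0.0, 106.8]
ft_force: [-0.5, 0.4, -0.5]
finger_gap: 85.6
grip_force: 0.0
```

```bash
python3 go.py 489 -209 60 106.9; python3 -c "
from h import *
a=snapshot('scene');b=snapshot('top')
cv2.imwrite('pics/c1.png',np.hstack([cv2.resize(a[110:250,230:400],None,fx=2.3,fy=2.3),cv2.resize(b[130:270,280:450],None,fx=2.3,fy=2.3)]))"
```

```text
t 3.2 [ 485.1 -217.   149.1] [-1.7995e+02 -4.0000e-02  1.0683e+02] [-0.52  0.37 -0.47] 85.6 0.0
dp [0.0323 0.0306 0.4457] ang [-0.0003 -0.0002 -0.0004]
```

View pics/c1.png

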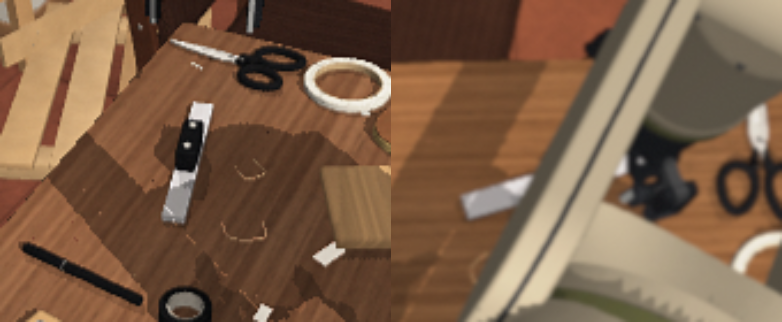

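The crop shows the grip (about 190,145) clear in the scene view, with the fingers still above the crop. In the top view the arm hides it. I'll descend.

step_arm --targets '[{"dp": [0.005, 0.005, 0.04], "angular": [0, 0, 0], "fingers": 0}, {"dp": [0.015, 0.015, 0.12], "angular": [0, 0, 0], "fingers": 0}, {"dp": [0.03, 0.03, 0.22], "angular": [0, 0, 0], "fingers": 0}, {"dp": [0.032, 0.031, 0.32], "angular": [0, 0, 0], "fingers": 0}, {"dp": [0.032, 0.031, 0.4], "angular": [0, 0, 0], "fingers": 0}, {"dp": [0.032, 0.031, 0.445], "angular": [0, 0, 0], "fingers": 0}, {"dp": [0.032, 0.031, 0.445], "angular": [0, 0, 0], "fingers": 0}, {"dp": [0.032, 0.031, 0.445], "angular": [0, 0, 0], "fingers": 0}]'

```text
time: 4.3
tool_pos: [489.6, -210.1, 61.6]
tcp_rot: [180.0, 0.0, 106.8]
ft_force: [-0.3, 0.2, 0.5]
finger_gap: 85.3
grip_force: 0.0
```

```bash
python3 go.py 489 -209 11 106.9; python3 -c "
from fit import *
a=snapshot('scene')
for x in proj('scene',np.array([[489,-209,60.],[489,-209,36],[489-42*np.sin(np.radians(-73)),-209+0,73]]),-.272): print(x)
cv2.imwrite('pics/c2.png',cv2.resize(a[90:230,240:410],None,fx=4,fy=4,interpolation=cv2.INTER_CUBIC))"
```

```text
t 4.3 [ 489.6 -210.1   61.6] [1.7995e+02 5.0000e-02 1.0680e+02] [-0.33  0.24  0.55] 85.3 0.0
dp [ 0.0063 -0.0015  0.253 ] ang [ 0.0003  0.0003 -0.0005]
[312.20239523 158.89386608]
[311.91814757 166.82733091]
[297.53888728 150.00540065]
```

View pics/c2.png

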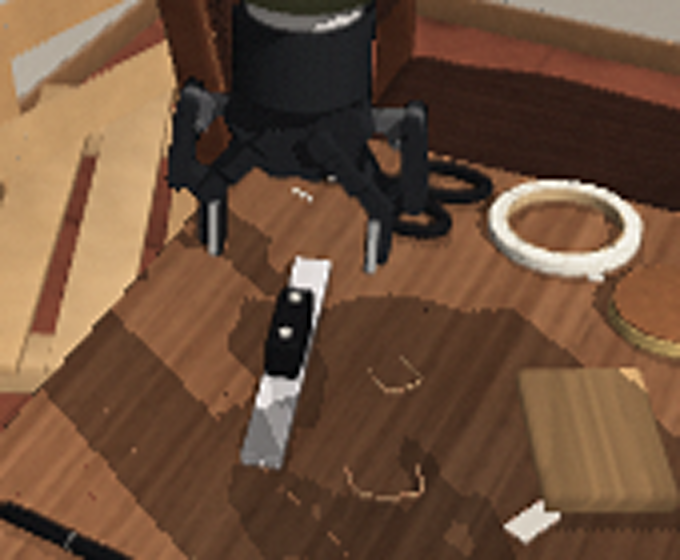

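The fingertips are at crop (215,253) and (372,270), straddling the grip at (288,312). This agrees with the projected positions, so I'll go down and grip.

step_arm --targets '[{"dp": [0.002, 0, 0.02], "angular": [0, 0, 0], "fingers": 0}, {"dp": [0.005, 0, 0.07], "angular": [0, 0, 0], "fingers": 0}, {"dp": [0.005, 0, 0.13], "angular": [0, 0, 0], "fingers": 0}, {"dp": [0.005, 0, 0.19], "angular": [0, 0, 0], "fingers": 0}, {"dp": [0.005, 0, 0.23], "angular": [0, 0, 0], "fingers": 0}, {"dp": [0.005, 0, 0.25], "angular": [0, 0, 0], "fingers": 0}, {"dp": [0.005, 0, 0.25], "angular": [0, 0, 0], "fingers": 0}, {"dp": [0.005, 0, 0.25], "angular": [0, 0, 0], "fingers": 0}]'

```text
time: 5.35
tool_pos: [489.2, -209.0, 11.3]
tcp_rot: [180.0, 0.0, 106.8]
ft_force: [-0.2, -0.7, -0.5]
finger_gap: 85.3
grip_force: 0.0
```

step_arm --newtons 25 --targets '[{"dp": [0, 0, 0], "angular": [0, 0, 0], "fingers": 1}, {"dp": [0, 0, 0], "angular": [0, 0, 0], "fingers": 1}, {"dp": [0, 0, 0], "angular": [0, 0, 0], "fingers": 1}, {"dp": [0, 0, 0], "angular": [0, 0, 0], "fingers": 1}, {"dp": [0, 0, 0], "angular": [0, 0, 0], "fingers": 1}, {"dp": [0, 0, 0], "angular": [0, 0, 0], "fingers": 1}, {"dp": [0, 0, 0], "angular": [0, 0, 0], "fingers": 1}, {"dp": [0, 0, 0], "angular": [0, 0, 0], "fingers": 1}]'

```text
time: 6.35
tool_pos: [489.0, -208.9, 11.1]
tcp_rot: [180.0, 0.0, 106.8]
ft_force: [-0.6, 0.5, 3.4]
finger_gap: 21.7
grip_force: 26.4
```

step_arm --targets '[{"dp": [0, 0, -0.03], "angular": [0, 0, 0], "fingers": 1}, {"dp": [0, 0, -0.1], "angular": [0, 0, 0], "fingers": 1}, {"dp": [0, 0, -0.19], "angular": [0, 0, 0], "fingers": 1}, {"dp": [0, 0, -0.29], "angular": [0, 0, 0], "fingers": 1}, {"dp": [0, 0, -0.38], "angular": [0, 0, 0], "fingers": 1}, {"dp": [0, 0, -0.45], "angular": [0, 0, 0], "fingers": 1}, {"dp": [0, 0, -0.49], "angular": [0, 0, 0], "fingers": 1}, {"dp": [0, 0, -0.5], "angular": [0, 0, 0], "fingers": 1}]'

```text
time: 7.35
tool_pos: [489.0, -208.9, 111.4]
tcp_rot: [180.0, 0.0, 106.8]
ft_force: [-0.2, 0.0, -1.1]
finger_gap: 21.4
grip_force: 25.9
```

```bash
python3 go.py 465 183 90 83.6
```

```text
t 7.35 [ 489.  -208.9  111.4] [1.7998e+02 2.0000e-02 1.0681e+02] [-0.22  0.03 -1.13] 21.4 25.9
dp [1.9103 0.452  0.1063] ang [1.00e-04 1.00e-04 1.29e-01]
```

step_arm --targets '[{"dp": [0.06, 0.014, 0], "angular": [0, 0, 0.005], "fingers": 1}, {"dp": [0.18, 0.043, 0], "angular": [0, 0, 0.013], "fingers": 1}, {"dp": [0.34, 0.08, 0], "angular": [0, 0, 0.023], "fingers": 1}, {"dp": [0.5, 0.118, 0], "angular": [0, 0, 0.034], "fingers": 1}, {"dp": [0.66, 0.156, 0], "angular": [0, 0, 0.045], "fingers": 1}, {"dp": [0.8, 0.19, 0], "angular": [0, 0, 0.055], "fingers": 1}, {"dp": [0.91, 0.215, 0], "angular": [0, 0, 0.062], "fingers": 1}, {"dp": [0.96, 0.227, 0], "angular": [0, 0, 0.065], "fingers": 1}]'

```text
time: 8.35
tool_pos: [475.8, -10.2, 110.0]
tcp_rot: [-179.9, -0.0, 95.2]
ft_force: [0.3, -0.9, -2.2]
finger_gap: 21.8
grip_force: 25.9
```

```bash
python3 go.py 465 183 90 83.6
```

```text
t 8.35 [475.8 -10.2 110. ] [-1.7991e+02 -3.0000e-02  9.5150e+01] [ 0.29 -0.88 -2.24] 21.8 25.9
dp [0.9671 0.0332 0.1007] ang [-0.0005 -0.0001  0.0642]
```

step_arm --targets '[{"dp": [0.06, 0.002, 0], "angular": [0, 0, 0.005], "fingers": 1}, {"dp": [0.18, 0.006, 0], "angular": [0, 0, 0.013], "fingers": 1}, {"dp": [0.34, 0.01, 0.02], "angular": [0, 0, 0.023], "fingers": 1}, {"dp": [0.5, 0.017, 0.04], "angular": [0, 0, 0.034], "fingers": 1}, {"dp": [0.66, 0.023, 0.06], "angular": [0, 0, 0.045], "fingers": 1}, {"dp": [0.81, 0.028, 0.08], "angular": [0, 0, 0.055], "fingers": 1}, {"dp": [0.92, 0.032, 0.1], "angular": [0, 0, 0.062], "fingers": 1}, {"dp": [0.967, 0.033, 0.1], "angular": [0, 0, 0.064], "fingers": 1}]'

```text
time: 9.35
tool_pos: [465.3, 182.0, 90.1]
tcp_rot: [-179.9, 0.0, 83.6]
ft_force: [0.3, 0.1, -1.1]
finger_gap: 21.5
grip_force: 25.9
```

```bash
python3 go.py 465 183 34 83.6; python3 -c "
from fit import *
a=snapshot('scene'); b=snapshot('top')
for c in('scene','top'):
  for l,z in (('straightedge_grip',101),('board_mid',21)):
    for r in pinpoint(c,l)[:1]:
      u=least_squares(lambda v:proj(c,np.array([[v[0],v[1],z]]),-.274)[0]-r['at'],[465,183]).x
      print(c,l,r['conf'],u)
cv2.imwrite('pics/c3.png',np.hstack([cv2.resize(a[180:360,140:320],None,fx=2.2,fy=2.2),cv2.resize(b[130:310,100:280],None,fx=2.2,fy=2.2)]))"
```

```text
t 9.35 [465.3 182.   90.1] [-1.7991e+02  4.0000e-02  8.3640e+01] [ 0.28  0.05 -1.06] 21.5 25.9
dp [ 0.005  -0.0016  0.2803] ang [-0.0005  0.0002  0.0002]
scene straightedge_grip 0.78 [461.89690086 189.63374198]
scene board_mid 0.93 [458.24377464 185.15350571]
top straightedge_grip 0.95 [468.18948479 186.05965956]
top board_mid 0.71 [464.66317508 178.09633186]
```

View pics/c3.png

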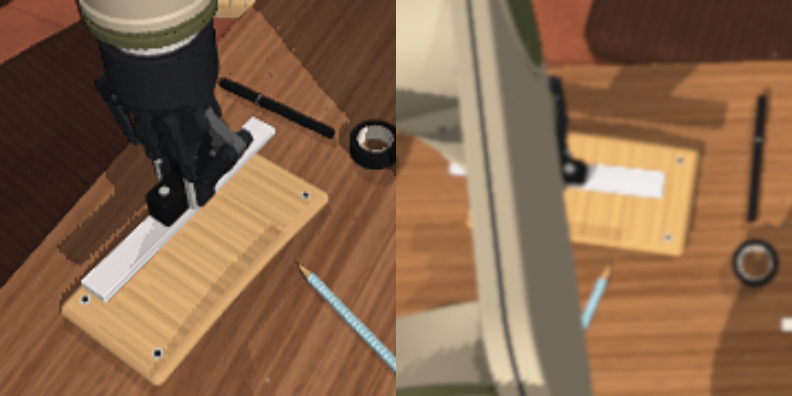

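The held straightedge runs parallel to the board, with its ends at crop (95,290) and (265,128) in the scene view. I'll fit its offset in the gripper.

```bash
cat > held.py <<'E'
from fit import *
import sys
z=float(sys.argv[1]); E=box(24,200,0,8)
S={}
for c in("scene","top"):
    snapshot(c); S[c]=msup(c,"straightedge")
d=np.degrees(np.arctan2(D[:,1],D[:,0]))
p=[proj(c,pose(E,465,183,-.112,z),-.274) for c in("scene","top")]
def f(v): return (sup(proj("scene",pose(EDGE,v[0],v[1],v[2],z),-.274))-S["scene"])
r=least_squares(f,[465,183,-.112],loss="soft_l1",x_scale=[10,10,.1]); print(r.x.round(3),np.degrees(r.x[2]).round(2),f(r.x).round(1))
r0=r.x; print("top res",(sup(proj("top",pose(EDGE,*r0,z),-.274))-S["top"]).round(1)[:9], "dir0=+col")
E
python3 held.py 79
```

```text
[4.93909e+02 1.93727e+02 2.47000e-01] 14.14 [ 7.2 -0.7 -8.6 -9.5 -0.8  4.1  4.3  4.   3.5  2.9  1.6  1.2  2.2  2.2
  1.8  1.3  0.6  0.1 -0.3 -1.1 -0.6  7.4 16.4 20.9 25.1 28.1 30.  31.
 30.9 31.8 31.8 30.9 29.  26.  22.2 15. ]
top res [ -3.2  -7.5 -11.6 -15.5 -19.2 -22.4 -25.  -26.9 -22.3] dir0=+col
```

```bash
sed -i 's/    m=lab==.*; ys/    m=np.isin(lab,1+np.nonzero(st[1:,4]>15)[0]); ys/' fit.py; sed -i 's/f(r.x).round(1))/np.abs(f(r.x)).mean())/' held.py; python3 held.py 79
```

```text
[ 4.65713e+02  1.89846e+02 -1.10000e-01] -6.32 0.5861841053742347
top res [-1.7 -2.4 -1.4 -0.8 -0.2  0.2  0.6  0.9  1.2] dir0=+col
```

step_arm --targets '[{"dp": [-0.01, 0, 0.02], "angular": [0, 0, 0], "fingers": 1}, {"dp": [-0.02, 0, 0.06], "angular": [0, 0, 0], "fingers": 1}, {"dp": [-0.025, 0, 0.11], "angular": [0, 0, 0], "fingers": 1}, {"dp": [-0.025, 0, 0.16], "angular": [0, 0, 0], "fingers": 1}, {"dp": [-0.025, 0, 0.21], "angular": [0, 0, 0], "fingers": 1}, {"dp": [-0.025, 0, 0.245], "angular": [0, 0, 0], "fingers": 1}, {"dp": [-0.025, 0, 0.26], "angular": [0, 0, 0], "fingers": 1}, {"dp": [-0.025, 0, 0.265], "angular": [0, 0, 0], "fingers": 1}]'

```text
time: 11.05
tool_pos: [465.6, 176.4, 37.8]
tcp_rot: [180.0, -0.0, 83.6]
ft_force: [-0.5, 0.0, -1.3]
finger_gap: 21.5
grip_force: 25.9
```

step_arm --targets '[{"dp": [0, 0, 0.003], "angular": [0, 0, 0], "fingers": 1}, {"dp": [0, 0, 0.006], "angular": [0, 0, 0], "fingers": 1}, {"dp": [0, 0, 0.009], "angular": [0, 0, 0], "fingers": 1}, {"dp": [0, 0, 0.012], "angular": [0, 0, 0], "fingers": 1}, {"dp": [0, 0, 0.015], "angular": [0, 0, 0], "fingers": 1}, {"dp": [0, 0, 0.015], "angular": [0, 0, 0], "fingers": 1}, {"dp": [0, 0, 0.015], "angular": [0, 0, 0], "fingers": 1}, {"dp": [0, 0, 0.015], "angular": [0, 0, 0], "fingers": 1}]'

```text
time: 12.05
tool_pos: [465.6, 176.4, 34.9]
tcp_rot: [180.0, -0.0, 83.6]
ft_force: [0.4, -0.7, -0.9]
finger_gap: 21.8
grip_force: 25.9
```

step_arm --targets '[{"dp": [0, 0, 0.002], "angular": [0, 0, 0], "fingers": 1}, {"dp": [0, 0, 0.004], "angular": [0, 0, 0], "fingers": 1}, {"dp": [0, 0, 0.006], "angular": [0, 0, 0], "fingers": 1}, {"dp": [0, 0, 0.008], "angular": [0, 0, 0], "fingers": 1}, {"dp": [0, 0, 0.01], "angular": [0, 0, 0], "fingers": 1}, {"dp": [0, 0, 0.01], "angular": [0, 0, 0], "fingers": 1}, {"dp": [0, 0, 0.01], "angular": [0, 0, 0], "fingers": 1}, {"dp": [0, 0, 0.01], "angular": [0, 0, 0], "fingers": 1}]'

```text
time: 13.05
tool_pos: [465.6, 176.4, 32.9]
tcp_rot: [180.0, -0.0, 83.6]
ft_force: [0.8, 0.7, -0.9]
finger_gap: 21.5
grip_force: 25.9
```

step_arm --targets '[{"dp": [0, 0, 0.001], "angular": [0, 0, 0], "fingers": 1}, {"dp": [0, 0, 0.002], "angular": [0, 0, 0], "fingers": 1}, {"dp": [0, 0, 0.003], "angular": [0, 0, 0], "fingers": 1}, {"dp": [0, 0, 0.004], "angular": [0, 0, 0], "fingers": 1}, {"dp": [0, 0, 0.005], "angular": [0, 0, 0], "fingers": 1}, {"dp": [0, 0, 0.006], "angular": [0, 0, 0], "fingers": 1}, {"dp": [0, 0, 0.006], "angular": [0, 0, 0], "fingers": 1}, {"dp": [0, 0, 0.006], "angular": [0, 0, 0], "fingers": 1}]'

```text
time: 14.05
tool_pos: [465.6, 176.4, 31.9]
tcp_rot: [-180.0, 0.0, 83.6]
ft_force: [-2.2, -1.2, 4.3]
finger_gap: 21.5
grip_force: 26.6
```

step_arm --targets '[{"dp": [0, 0, 0], "angular": [0, 0, 0], "fingers": 0.6}, {"dp": [0, 0, 0], "angular": [0, 0, 0], "fingers": 0.5}, {"dp": [0, 0, 0], "angular": [0, 0, 0], "fingers": 0.4}, {"dp": [0, 0, 0], "angular": [0, 0, 0], "fingers": 0.2}, {"dp": [0, 0, 0], "angular": [0, 0, 0], "fingers": 0.1}, {"dp": [0, 0, 0], "angular": [0, 0, 0], "fingers": 0}, {"dp": [0, 0, 0], "angular": [0, 0, 0], "fingers": 0}, {"dp": [0, 0, 0], "angular": [0, 0, 0], "fingers": 0}]'

```text
time: 15.05
tool_pos: [465.5, 176.4, 31.7]
tcp_rot: [180.0, -0.0, 83.6]
ft_force: [0.1, -0.2, 0.6]
finger_gap: 85.7
grip_force: 0.0
```

step_arm --targets '[{"dp": [0, 0, -0.01], "angular": [0, 0, 0], "fingers": 0}, {"dp": [0, 0, -0.04], "angular": [0, 0, 0], "fingers": 0}, {"dp": [0, 0, -0.1], "angular": [0, 0, 0], "fingers": 0}, {"dp": [0, 0, -0.18], "angular": [0, 0, 0], "fingers": 0}, {"dp": [0, 0, -0.26], "angular": [0, 0, 0], "fingers": 0}, {"dp": [0, 0, -0.33], "angular": [0, 0, 0], "fingers": 0}, {"dp": [0, 0, -0.38], "angular": [0, 0, 0], "fingers": 0.5}, {"dp": [0, 0, -0.4], "angular": [0, 0, 0], "fingers": 1}]'

```text
time: 16.05
tool_pos: [465.9, 176.5, 112.6]
tcp_rot: [179.9, -0.0, 83.6]
ft_force: [0.3, -0.4, 0.6]
finger_gap: 51.8
grip_force: 0.0
```

```bash
python3 go.py 474.2 257.5 80 83.6;python3 held.py 21; python3 -c "
from fit import *
a=snapshot('scene'); b=snapshot('top')
cv2.imwrite('pics/c4.png',np.hstack([cv2.resize(a[180:360,140:320],None,fx=2.2,fy=2.2),cv2.resize(b[130:310,100:280],None,fx=2.2,fy=2.2)]))"
```

```text
t 16.05 [465.9 176.5 112.6] [ 1.7994e+02 -2.0000e-02  8.3590e+01] [ 0.35 -0.4   0.64] 51.8 0.0
dp [ 0.4072 -0.0043  0.1632] ang [ 0.0003 -0.0001 -0.0001]Traceback (most recent call last):
  File "held.py", line 6, in <module>
    snapshot(c); S[c]=msup(c,"straightedge")
                      ~~~~^^^^^^^^^^^^^^^^^^
  File "fit.py", line 14, in msup
    r=masks_of(c,l)[0]; n,lab,st,_=cv2.connectedComponentsWithStats(r["pixels"].astype(np.uint8))
      ~~~~~~~~~~~~~^^^
IndexError: list index out of range
```

View pics/c4.png

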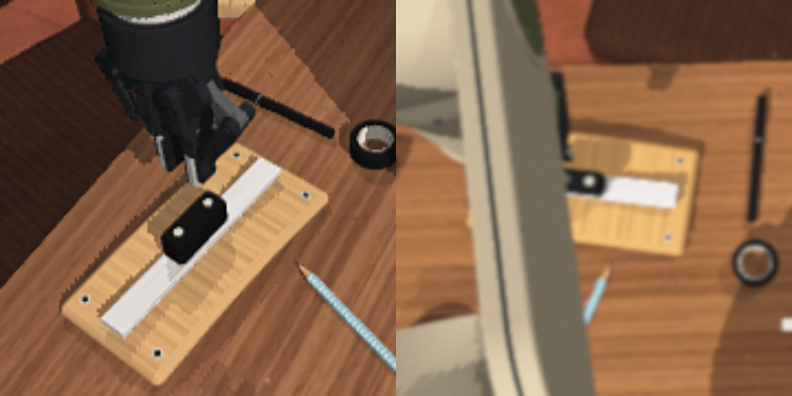

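The straightedge lies centred and in line on the board (grip at crop (195,228), ends at (112,325) and (272,168)), clear of the fingers. Next I'll measure it once more and move over the left end.

```bash
python3 -c "
from fit import *
snapshot('scene')
for z,l,M,x0 in((21,'straightedge',EDGE,[465,183,-.112]),(0,'board',BOARD,[465,183,-.112])):
    S=msup('scene',l); f=lambda v:sup(proj('scene',pose(M,*v,z),-.274))-S
    r=least_squares(f,x0,loss='soft_l1',x_scale=[10,10,.1]); print(l,r.x.round(3),np.abs(f(r.x)).mean())
"
```

```text
straightedge [ 4.64480e+02  1.86888e+02 -1.08000e-01] 0.6245624654106898
board [ 4.63940e+02  1.85414e+02 -1.15000e-01] 0.958568088048762
```

step_arm --targets '[{"dp": [0.03, 0, 0], "angular": [0, 0, 0], "fingers": 1}, {"dp": [0.09, 0, 0], "angular": [0, 0, 0], "fingers": 1}, {"dp": [0.17, 0, 0.02], "angular": [0, 0, 0], "fingers": 1}, {"dp": [0.26, 0, 0.08], "angular": [0, 0, 0], "fingers": 1}, {"dp": [0.34, -0.002, 0.16], "angular": [0, 0, 0], "fingers": 1}, {"dp": [0.39, -0.004, 0.25], "angular": [0, 0, 0], "fingers": 1}, {"dp": [0.407, -0.004, 0.32], "angular": [0, 0, 0], "fingers": 1}, {"dp": [0.407, -0.004, 0.35], "angular": [0, 0, 0], "fingers": 1}]'

```text
time: 17.5
tool_pos: [472.9, 257.1, 40.1]
tcp_rot: [-179.9, 0.1, 83.6]
ft_force: [0.0, 0.2, -0.8]
finger_gap: -0.2
grip_force: 0.0
```

step_arm --targets '[{"dp": [0.01, 0, 0.01], "angular": [0, 0, 0], "fingers": 1}, {"dp": [0.02, 0, 0.02], "angular": [0, 0, 0], "fingers": 1}, {"dp": [0.03, 0, 0.03], "angular": [0, 0, 0], "fingers": 1}, {"dp": [0.03, 0, 0.04], "angular": [0, 0, 0], "fingers": 1}, {"dp": [0.03, 0, 0.046], "angular": [0, 0, 0], "fingers": 1}, {"dp": [0.03, 0, 0.052], "angular": [0, 0, 0], "fingers": 1}, {"dp": [0.03, 0, 0.056], "angular": [0, 0, 0], "fingers": 1}, {"dp": [0.03, 0, 0.06], "angular": [0, 0, 0], "fingers": 1}]'

```text
time: 18.5
tool_pos: [474.5, 263.3, 29.7]
tcp_rot: [-180.0, -0.0, 83.6]
ft_force: [-0.7, 0.8, -0.1]
finger_gap: -0.1
grip_force: 0.0
```

step_arm --targets '[{"dp": [0, 0, 0.002], "angular": [0, 0, 0], "fingers": 1}, {"dp": [0, 0, 0.005], "angular": [0, 0, 0], "fingers": 1}, {"dp": [0, 0, 0.008], "angular": [0, 0, 0], "fingers": 1}, {"dp": [0, 0, 0.011], "angular": [0, 0, 0], "fingers": 1}, {"dp": [0, 0, 0.014], "angular": [0, 0, 0], "fingers": 1}, {"dp": [0, 0, 0.017], "angular": [0, 0, 0], "fingers": 1}, {"dp": [0, 0, 0.019], "angular": [0, 0, 0], "fingers": 1}, {"dp": [0, 0, 0.02], "angular": [0, 0, 0], "fingers": 1}]'

```text
time: 19.5
tool_pos: [474.6, 263.4, 25.8]
tcp_rot: [180.0, -0.0, 83.6]
ft_force: [-0.1, 0.9, 2.7]
finger_gap: 0.1
grip_force: 0.8
```

step_arm --targets '[{"dp": [0, 0, 0.002], "angular": [0, 0, 0], "fingers": 1}, {"dp": [0, 0, 0.004], "angular": [0, 0, 0], "fingers": 1}, {"dp": [0, 0, 0.006], "angular": [0, 0, 0], "fingers": 1}, {"dp": [0, 0, 0.008], "angular": [0, 0, 0], "fingers": 1}, {"dp": [0, 0, 0.01], "angular": [0, 0, 0], "fingers": 1}, {"dp": [0, 0, 0.01], "angular": [0, 0, 0], "fingers": 1}, {"dp": [0, 0, 0.01], "angular": [0, 0, 0], "fingers": 1}, {"dp": [0, 0, 0.01], "angular": [0, 0, 0], "fingers": 1}]'

```text
time: 20.5
tool_pos: [474.7, 263.6, 24.4]
tcp_rot: [180.0, -0.0, 83.6]
ft_force: [-3.3, 0.5, 8.4]
finger_gap: 0.1
grip_force: 4.2
```

```bash
cat > tilt.py <<'E'
from fit import *
import sys
sg=float(sys.argv[1]); a=snapshot('scene'); S=msup('scene','straightedge')
def M(v):
    c,s=np.cos(v[3]),np.sin(v[3]); T=EDGE@np.array([[1,0,0],[0,c,-s],[0,s,c]]).T
    return pose(T,v[0],v[1],v[2],21+20*abs(np.sin(v[3])) )
f=lambda v:sup(proj('scene',M(v),-.274))-S
for t in(0,.1*sg):
    g=lambda w:f(np.r_[w,t]); r=least_squares(g,[465,186,-.11],loss='soft_l1',x_scale=[10,10,.1]); print(t,r.x.round(3),r.cost)
r=least_squares(f,[465,186,-.11,0],loss='soft_l1',x_scale=[10,10,.1,.1]); print(r.x.round(3),r.cost)
print(np.round(sense()['ft_force'],1),sense()['tool_pos'])
cv2.imwrite(f'pics/t{sg}.png',cv2.resize(a[220:360,150:300],None,fx=4,fy=4,interpolation=cv2.INTER_CUBIC))
E
python3 tilt.py -1
```

```text
Traceback (most recent call last):
  File "tilt.py", line 3, in <module>
    sg=float(sys.argv[1]); a=snapshot('scene'); S=msup('scene','straightedge')
                                                  ~~~~^^^^^^^^^^^^^^^^^^^^^^^^
  File "fit.py", line 14, in msup
    r=masks_of(c,l)[0]; n,lab,st,_=cv2.connectedComponentsWithStats(r["pixels"].astype(np.uint8))
      ~~~~~~~~~~~~~^^^
IndexError: list index out of range
```

```bash
python3 -c "
from h import *
a=snapshot('scene');print(np.round(sense()['ft_force'],1),sense()['tool_pos'])
cv2.imwrite('pics/t1.png',cv2.resize(a[200:360,130:310],None,fx=3.6,fy=3.6,interpolation=cv2.INTER_CUBIC))"
```

```text
[-3.2  1.6  9. ] [474.66036253 263.61710708  24.42462573]
```

View pics/t1.png

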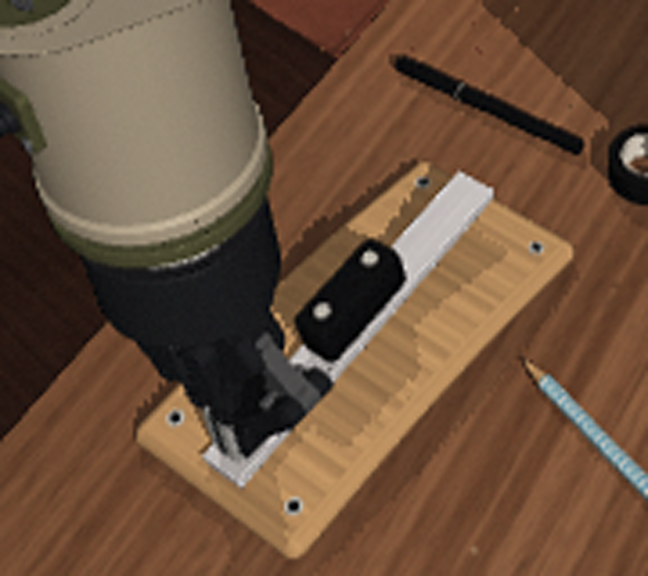

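The left end is down on the board (crop (230,475)), the right end has lifted (475,185), the grip is still centred, and the force is 9 N. I'll let it tip back slowly and go over to the right.

step_arm --targets '[{"dp": [0, 0, -0.005], "angular": [0, 0, 0], "fingers": 1}, {"dp": [0, 0, -0.012], "angular": [0, 0, 0], "fingers": 1}, {"dp": [0, 0, -0.02], "angular": [0, 0, 0], "fingers": 1}, {"dp": [0, 0, -0.03], "angular": [0, 0, 0], "fingers": 1}, {"dp": [0, 0, -0.06], "angular": [0, 0, 0], "fingers": 1}, {"dp": [0, 0, -0.13], "angular": [0, 0, 0], "fingers": 1}, {"dp": [0, 0, -0.23], "angular": [0, 0, 0], "fingers": 1}, {"dp": [0, 0, -0.34], "angular": [0, 0, 0], "fingers": 1}]'

```text
time: 21.65
tool_pos: [474.6, 263.3, 93.2]
tcp_rot: [180.0, -0.0, 83.6]
ft_force: [0.4, -0.1, -0.6]
finger_gap: -0.0
grip_force: 0.0
```

step_arm --targets '[{"dp": [-0.05, 0, -0.06], "angular": [0, 0, 0], "fingers": 1}, {"dp": [-0.15, 0, -0.06], "angular": [0, 0, 0], "fingers": 1}, {"dp": [-0.29, 0, -0.06], "angular": [0, 0, 0], "fingers": 1}, {"dp": [-0.44, 0, -0.06], "angular": [0, 0, 0], "fingers": 1}, {"dp": [-0.58, 0, -0.06], "angular": [0, 0, 0], "fingers": 1}, {"dp": [-0.7, 0, -0.05], "angular": [0, 0, 0], "fingers": 1}, {"dp": [-0.76, 0, 0], "angular": [0, 0, 0], "fingers": 1}, {"dp": [-0.78, 0, 0.05], "angular": [0, 0, 0], "fingers": 1}]'

```text
time: 22.65
tool_pos: [456.4, 107.3, 80.3]
tcp_rot: [-179.9, 0.0, 83.5]
ft_force: [0.3, -0.2, -0.3]
finger_gap: 0.2
grip_force: 0.0
```

```bash
python3 go.py 456.5 107.5 35 83.6
python3 - <<'E'
from fit import *
a=snapshot('scene'); L=masks_of('scene','straightedge'); print(len(L))
cv2.imwrite('pics/t2.png',cv2.resize(a[200:360,130:310],None,fx=3.6,fy=3.6,interpolation=cv2.INTER_CUBIC))
for r in pinpoint('scene','straightedge_grip')[:1]:
    print(r['conf'],least_squares(lambda v:proj('scene',np.array([[v[0],v[1],43]]),-.274)[0]-r['at'],[465,183]).x)
E
```

```text
t 22.65 [456.4 107.3  80.3] [-1.7994e+02  1.0000e-02  8.3510e+01] [ 0.32 -0.17 -0.34] 0.2 0.0
dp [0.0011 0.0007 0.2267] ang [-0.0003  0.0001 -0.0005]
1
0.8 [466.17722921 185.2489453 ]
```

View pics/t2.png

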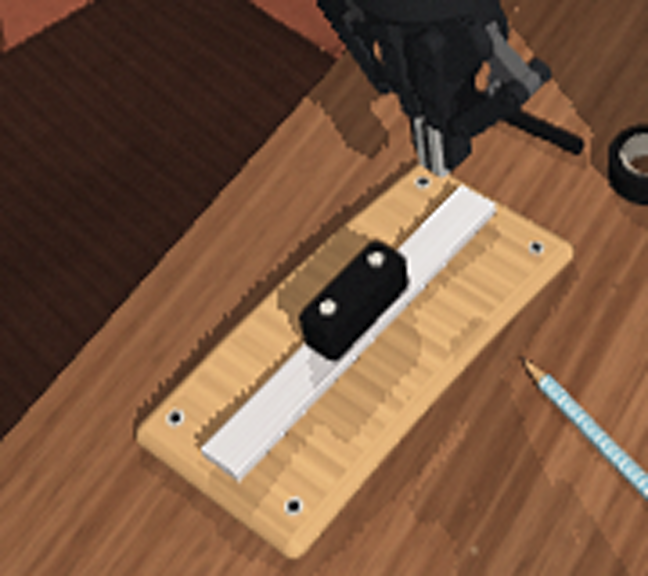

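The straightedge has tipped back level and centred (ends at (222,460) and (478,200)), and the fingers are above the right end. Now I'll press the right end.

step_arm --targets '[{"dp": [0, 0, 0.03], "angular": [0, 0, 0], "fingers": 1}, {"dp": [0, 0, 0.08], "angular": [0, 0, 0], "fingers": 1}, {"dp": [0, 0, 0.13], "angular": [0, 0, 0], "fingers": 1}, {"dp": [0, 0, 0.18], "angular": [0, 0, 0], "fingers": 1}, {"dp": [0, 0, 0.21], "angular": [0, 0, 0], "fingers": 1}, {"dp": [0, 0, 0.23], "angular": [0, 0, 0], "fingers": 1}, {"dp": [0, 0, 0.245], "angular": [0, 0, 0], "fingers": 1}, {"dp": [0, 0, 0.25], "angular": [0, 0, 0], "fingers": 1}]'

```text
time: 23.8
tool_pos: [457.2, 108.3, 31.7]
tcp_rot: [180.0, -0.0, 83.6]
ft_force: [0.0, -0.3, 0.5]
finger_gap: -0.1
grip_force: 0.0
```

step_arm --targets '[{"dp": [0, 0, 0.003], "angular": [0, 0, 0], "fingers": 1}, {"dp": [0, 0, 0.006], "angular": [0, 0, 0], "fingers": 1}, {"dp": [0, 0, 0.009], "angular": [0, 0, 0], "fingers": 1}, {"dp": [0, 0, 0.012], "angular": [0, 0, 0], "fingers": 1}, {"dp": [0, 0, 0.015], "angular": [0, 0, 0], "fingers": 1}, {"dp": [0, 0, 0.018], "angular": [0, 0, 0], "fingers": 1}, {"dp": [0, 0, 0.02], "angular": [0, 0, 0], "fingers": 1}, {"dp": [0, 0, 0.02], "angular": [0, 0, 0], "fingers": 1}]'

```text
time: 24.8
tool_pos: [457.1, 108.3, 27.7]
tcp_rot: [180.0, 0.0, 83.6]
ft_force: [0.8, -0.8, 0.4]
finger_gap: 0.5
grip_force: 0.3
```

step_arm --targets '[{"dp": [0, 0, 0.003], "angular": [0, 0, 0], "fingers": 1}, {"dp": [0, 0, 0.006], "angular": [0, 0, 0], "fingers": 1}, {"dp": [0, 0, 0.009], "angular": [0, 0, 0], "fingers": 1}, {"dp": [0, 0, 0.011], "angular": [0, 0, 0], "fingers": 1}, {"dp": [0, 0, 0.013], "angular": [0, 0, 0], "fingers": 1}, {"dp": [0, 0, 0.015], "angular": [0, 0, 0], "fingers": 1}, {"dp": [0, 0, 0.015], "angular": [0, 0, 0], "fingers": 1}, {"dp": [0, 0, 0.015], "angular": [0, 0, 0], "fingers": 1}]'

```text
time: 25.8
tool_pos: [457.3, 108.0, 26.0]
tcp_rot: [180.0, 0.0, 83.6]
ft_force: [-7.9, -3.3, 17.6]
finger_gap: -0.1
grip_force: 8.9
```

```bash
python3 -c "
from h import *
a=snapshot('scene');print(np.round(sense()['ft_force'],1),np.round(sense()['wrist_torque'],2),sense()['tool_pos'])
cv2.imwrite('pics/t3.png',cv2.resize(a[200:360,130:310],None,fx=3.6,fy=3.6,interpolation=cv2.INTER_CUBIC))"
```

```text
[-8.8 -3.9 17.6] [-0.57  1.36  0.04] [457.31072237 107.98469463  26.02795379]
```

View pics/t3.png

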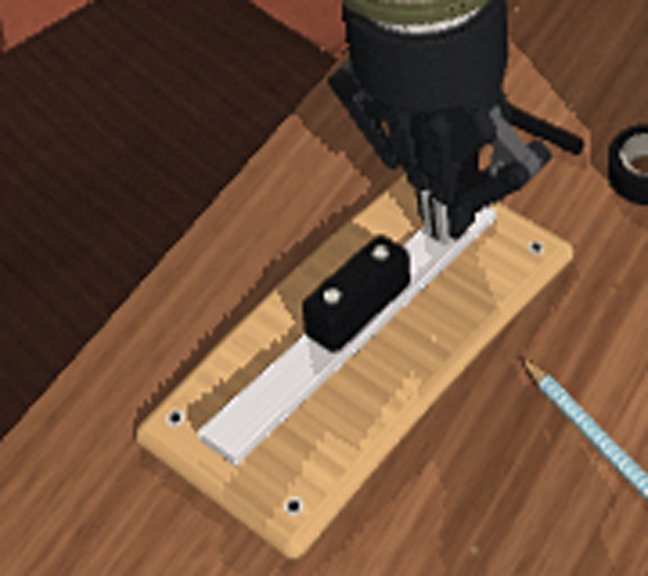

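```bash
python3 - <<'E'
from fit import *
from fit import _ if 0 else least_squares
E
python3 - <<'E'
from fit import *
def P(t,side): # side=end lifted (+1 left)
    C=np.array([[-12,100*side,8],[12,100*side,8]],float)
    C=C-[0,-20*side,0]; c,s=np.cos(t),np.sin(t)
    C=np.c_[C[:,0],c*C[:,1]-side*s*C[:,2],C[:,2]*c+s*abs(C[:,1])]+[0,-20*side,0]
    return proj('scene',pose(C,465,185,-.11,21),-.274)
for side in(1,-1):
    for t in(.05,.075,.1): print(side,t,((P(t,side)-P(0,side))*3.6).round(1).tolist())
print(((P(0,1)-[130,200])*3.6).round())
E
python3 tilt.py 1
```

```text
1 0.05 [[-1.6, -7.0], [-1.8, -7.1]]
1 0.075 [[-2.3, -10.8], [-2.5, -10.9]]
1 0.1 [[-2.8, -14.6], [-3.2, -14.7]]
-1 0.05 [[-1.2, -6.5], [-1.3, -6.6]]
-1 0.075 [[-1.9, -9.7], [-2.1, -9.7]]
-1 0.1 [[-2.7, -12.7], [-3.0, -12.8]]
[[238. 463.]
 [203. 437.]]
0 [ 4.65737e+02  1.84213e+02 -1.66000e-01] 18.409393117328854
0.1 [ 4.63070e+02  1.86663e+02 -1.30000e-01] 16.46192306837462
[ 4.64218e+02  1.85379e+02 -1.46000e-01  5.70000e-02] 13.334704722033837
[-7.4 -3.5 16.2] [457.26991073 107.97863007  26.00681329]  File "<stdin>", line 2
    from fit import _ if 0 else least_squares
                      ^^
SyntaxError: invalid syntax
```

Run:
```python
import cv2,numpy as np
g=lambda n:cv2.imread(f'pics/{n}.png',0)
a=g('t2')
for n,(x0,y0,x1,y1) in(('t3',(185,425,275,495)),('t1',(440,170,510,235))):
    b=g(n); w=b[y0-40:y1+25,x0-30:x1+30]
    m=cv2.matchTemplate(w,a[y0:y1,x0:x1],cv2.TM_CCOEFF_NORMED); l=cv2.minMaxLoc(m); print(n,l[1],l[3][0]-30,l[3][1]-40)
```

```text
t3 0.8548444509506226 -4 -15
t1 0.9255490899085999 -2 -13
```

Image shifts of -15 and -13 px correspond to a tilt of about 0.1 rad for both presses. I'll release slowly and retreat.

step_arm --targets '[{"dp": [0, 0, -0.006], "angular": [0, 0, 0], "fingers": 1}, {"dp": [0, 0, -0.012], "angular": [0, 0, 0], "fingers": 1}, {"dp": [0, 0, -0.02], "angular": [0, 0, 0], "fingers": 1}, {"dp": [0, 0, -0.03], "angular": [0, 0, 0], "fingers": 1}, {"dp": [0, 0, -0.06], "angular": [0, 0, 0], "fingers": 1}, {"dp": [0, 0, -0.13], "angular": [0, 0, 0], "fingers": 1}, {"dp": [0, 0, -0.23], "angular": [0, 0, 0], "fingers": 1}, {"dp": [0, 0, -0.34], "angular": [0, 0, 0], "fingers": 1}]'

```text
time: 26.95
tool_pos: [457.1, 108.3, 94.1]
tcp_rot: [180.0, -0.0, 83.6]
ft_force: [-0.1, 0.2, 0.2]
finger_gap: -0.1
grip_force: 0.0
```

step_arm --targets '[{"dp": [0, 0, -0.1], "angular": [0, 0, 0], "fingers": 1}, {"dp": [-0.05, 0, -0.2], "angular": [0, 0, 0], "fingers": 1}, {"dp": [-0.15, 0, -0.25], "angular": [0, 0, 0], "fingers": 1}, {"dp": [-0.25, 0, -0.3], "angular": [0, 0, 0], "fingers": 1}, {"dp": [-0.35, 0, -0.3], "angular": [0, 0, 0], "fingers": 1}, {"dp": [-0.4, 0, -0.3], "angular": [0, 0, 0], "fingers": 1}, {"dp": [-0.4, 0, -0.3], "angular": [0, 0, 0], "fingers": 1}, {"dp": [-0.4, 0, -0.3], "angular": [0, 0, 0], "fingers": 1}]'

```text
time: 27.95
tool_pos: [448.1, 29.3, 152.7]
tcp_rot: [-180.0, -0.0, 83.6]
ft_force: [0.2, -0.4, -0.9]
finger_gap: 0.0
grip_force: 0.0
```

```bash
python3 tilt.py 1
python3 - <<'E'
from fit import *
a=snapshot('scene')
cv2.imwrite('pics/t4.png',cv2.resize(a[200:360,130:310],None,fx=3.6,fy=3.6,interpolation=cv2.INTER_CUBIC))
g=lambda n:cv2.imread(f'pics/{n}.png',0); A,b=g('t2'),g('t4')
for x0,y0,x1,y1 in((185,425,275,495),(440,190,510,235)):
    m=cv2.matchTemplate(b[y0-30:y1+25,x0-30:x1+30],A[y0:y1,x0:x1],cv2.TM_CCOEFF_NORMED); l=cv2.minMaxLoc(m); print(l[1],l[3][0]-30,l[3][1]-30)
E
```

```text
0 [ 4.63037e+02  1.86199e+02 -1.08000e-01] 11.146741520124918
0.1 [ 4.61017e+02  1.89009e+02 -6.60000e-02] 43.19997556126721
[ 4.62809e+02  1.86688e+02 -1.26000e-01 -3.70000e-02] 7.312638408231155
[ 0.7 -0.5 -0.2] [448.07919917  29.34755139 152.58059954]
0.9900514483451843 0 0
0.9961020350456238 0 0
```

The straightedge is level again, at exactly its position before the right press. I'll hand in.

```bash
python3 -c "
from bench import *
print(hand_in())"
```

```text
the job is handed in; nothing more can be done
None
```

I laid the straightedge on the board, pressed its left end down, then its right, and handed the job in; it was lying level and centred. Peak wrist reading was about 9 N left and 18 N right (above the 3–10 N the brief gives, under the 40 N limit). No verdict came back.

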